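# Set the model vehicles out on their display stands

## Robot

A 6-joint arm with a two-finger parallel gripper is mounted at the origin on a cart in front of the work surface, level with it; the furniture and walls round the work are solid. World frame = base frame: x ahead of the robot, y to its left, z up, the work surface at z = 0. Lengths are in mm, angles in rad, forces in N, time in s.
With the tool pointing down it reaches from about 350 to 725 mm from the base axis. Payload 6 kg.
Tool frame: the origin (TCP) lies between the finger pads; the fingertips stand 8 mm ahead of it and the grasp point (between the pads) lies 11 mm behind it; z points along the fingers, y is the line along which they close (so a half turn about z gives the same grasp; the last joint's range is limited). The gripper opens to 85 mm and grips with 20 to 120 N. Pads are 22 mm wide; open, the fingers measure 114 mm over their backs; the gripper's body (76 mm by 85 mm) begins 54 mm behind the grasp point. The pads swing forward as they close: fully open they stand 13 mm farther back than shut.
Start: joints at [-0.812, 0.04, 0.085, 0, -1.615, -0.334], TCP at [247.289, -546.647, 239.261] pointing down, gripper open.
Joint ranges: [-2.56, 2.56], [-1.29, 2.01], [-1.08, 1.49], [-3.29, 1.98], [-2.81, -0.18], [-2.99, 2.99]. Speed limits (rad/s): [2.57, 2.57, 3.01, 3.14, 3.14, 3.14].

## Interface

Orientations are given as a unit quaternion [w, x, y, z].
In Python, from workcell import monitor, eyes, workorder, spotter gives the robot as it stands.
- The arm moves only by the shell command python3 -m handwheel 'ROWS' [FORCE]. ROWS is a JSON object of lists of equal length, an entry for each row: "offset": the shift along the tool's x, y, z normalised to -1 to 1, where 1 is 0.2 m, a list of three; "turn": the turn, a rotation vector about the tool's x, y, z normalised to -1 to 1, where 1 is 0.5 rad, a list of three; "gripper": the opening, from -1 (shut) to 1 (fully open). In form: {"offset": [[tx, ty, tz], ...], "turn": [[ax, ay, az], ...], "gripper": [gripper, ...]}. A call has 1 to 12 rows; each row is the pose to reach, as a shift and turn from the pose commanded when the call began, along the tool's axes at that moment; what a row does not reach only later rows make up. A row lasts 1/12 s, in which the tool goes at most 41.7 mm and 7.16 degrees, less where a joint would pass 70% of its speed; a pose out of reach is approached as far as the arm can. A call with a number of a shift or a turn outside -1 to 1 is refused whole. A call with a gripper value outside its range is refused whole. The fingers move at their own pace and stop on an object; FORCE is the grip in N (left out, the last holds). Time passes only in rows, so rows that repeat a pose let the fingers close. It gives the time, the measured TCP pose, the force, the opening and the grip force at its end, in the units of the state.
- monitor.read_state(): the state, without advancing time (a new reading comes with each control period).
- eyes.snapshot(name): name is "scene" or "top" or "wrist"; returns a dict with "img" (420x560x3 uint8, red, green, blue), "intrinsics" (3x3 intrinsics, pixels), "pose" (4x4, takes a point from camera to world coordinates); the wrist camera has in their place "hand_eye" (4x4, takes a point from camera to tool coordinates, whose origin is the TCP and whose axes are the flange's). Camera axes: x right, y up, looking along -z (the intrinsics and any distortion apply to the point x, -y, -z); pixel columns grow to the right and rows downward; lengths in mm; the calibration is good to about 2 mm. A picture is of the moment at which its call begins: read the wrist's pose just before it. There is no depth.
- workorder.sign_off(): hands the job in; it is judged then, once.
Trained networks look in the newest picture that a camera, given by its name, has taken for a name from the list of things; names that differ only in an ending like _2 or _b are one class to them, and where a whole thing is asked for, a point or a joint stands for the part that bears it (a point fixed in the world has none). Each returns a list of dicts, best first, with "conf" (0 to 1); they miss things now and then, are a little off and sometimes report something else, mostly with a low value. They report only what shows in the picture. A call takes as long as a camera call.
- spotter.spot_in(thing, camera): "position" ([x, y, z] in mm, in world coordinates, good to about 4 mm: the middle of the surface that is visible of it).
The state is a dict: "time": time; "qpos": joint angles; "dq": joint speeds; "tau": joint torques, N m; "tcp_pos": TCP position; "eef_rot": TCP orientation; "ft_force": force on the tool from outside, world axes, zero at the start; "wrist_torque": the same for the moment, N m; "finger_gap": finger opening in mm; "gripper_force": force on a finger pad.
Only numpy, scipy, OpenCV 4.12 (cv2) and the standard library are available. Lean on these libraries where they do the work, as an engineer would, in place of code of your own. Each camera call takes 0.05 s, during which the arm holds its last target. There are 200 camera calls.

## Task

Put each of the three model vehicles on its own display stand: the van on the short stand, the tanker lorry on the long stand with rounded ends, the flat-bed lorry on the long stand with square ends; the van is at present on the tanker's stand. Each shall stand on its wheels in the middle of its stand, lined up with the stand's length (either end may lead). Leave the two paint bottles, the glue bottle and the sanding block where they are.

Things in the scene. Friction and masses are not known exactly. Their poses are not given: they have to be found in the camera images.
- van: Small yellow model van, 23 wide x 64 long x 29 high mm; at the start it stands on the long stand with rounded ends. Origin: centre of its underside (bottom of the wheels). Axes: y along its length towards the cab end, x across, z up. Sides upright and stiff; grip across the width at mid length.
- tanker: Model tanker lorry, blue cab and a round silver-grey tank, 35 wide x 118 long x 40 high mm; starts on the bench top. Origin: centre of its underside (bottom of the wheels). Axes: y along its length towards the cab end, x across, z up. Sides upright and stiff; grip across the width at mid length.
- flatbed: Model flat-bed lorry, red cab and a low white ribbed bed, 35 wide x 128 long x 36 high mm at the cab (front 34 mm of the length), the bed behind only 25 high; starts on the bench top. Origin: centre of its underside (bottom of the wheels). Axes: y along its length towards the cab end, x across, z up. Sides upright and stiff; grip across the width at mid length.
- stand_short: The short stand, square ends, 100 mm long. The van belongs here. Dark wooden base with a grey felt inlay in its flat top, fixed to the bench. 65 mm wide (x), 14 mm high (z). Origin: centre of its underside; y along its length, z up. 
- stand_round: The long stand with rounded (half-circle) ends, 165 mm long. The tanker belongs here. Dark wooden base with a grey felt inlay in its flat top, fixed to the bench. 65 mm wide (x), 14 mm high (z). Origin: centre of its underside; y along its length, z up. 
- stand_square: The long stand with square ends, 165 mm long. The flat-bed lorry belongs here. Dark wooden base with a grey felt inlay in its flat top, fixed to the bench. 65 mm wide (x), 14 mm high (z). Origin: centre of its underside; y along its length, z up. 
- paint_bottle_a: White paint bottle with white cap, 27 mm diameter, 60 mm high, loose. A bystander that must stay where it is. Origin: centre of its underside.
- paint_bottle_b: Blue paint bottle with black cap, 27 mm diameter, 60 mm high, loose, between the vice and the stack of paper. A bystander that must stay where it is. Origin: centre of its underside.
- glue_bottle: White glue bottle with blue needle cap, 24 x 33 mm, 90 mm high, loose, on the bench to the right (a like bottle far left on the raised board is no concern). A bystander that must stay where it is. Origin: centre of its underside.
- sanding_block: Cork sanding block, 56 (x) x 90 (y) x 26 (z) mm, loose. A bystander that must stay where it is. Origin: centre of its underside.

How it is judged (in metres and radians):
At the end, for the whole second after the job is handed in: Van on the short, tanker on the round-ended, flat-bed on the square-ended long stand: each on its wheels, within 15 mm of the stand's middle and 0.17 rad of its length (either way round), released and at rest (horizontal distance between van and stand_short below 0.015 m and angle between the y axis of van and the y axis of stand_short, either way round below 0.17 rad and angle between each of van, tanker, flatbed's own z axis and vertical below 0.1 rad and z of van in the frame of stand_short between 0.01 and 0.019 m and linear speed of each of van, tanker, flatbed below 0.02 m/s and contact force between each of van, tanker, flatbed and the fingers below 0.05 N and horizontal distance between tanker and stand_round below 0.015 m and angle between the y axis of tanker and the y axis of stand_round, either way round below 0.17 rad and z of tanker in the frame of stand_round between 0.01 and 0.019 m and horizontal distance between flatbed and stand_square below 0.015 m and angle between the y axis of flatbed and the y axis of stand_square, either way round below 0.17 rad and z of flatbed in the frame of stand_square between 0.01 and 0.019 m); the robot touches nothing.
It fails at once if a bystander (paint bottle, glue bottle or sanding block) is shifted by more than 30 mm or knocked over (distance of any of paint_bottle_a, paint_bottle_b, glue_bottle, sanding_block from where it was at the start of the episode above 0.03 m or angle between any of paint_bottle_a, paint_bottle_b, glue_bottle, sanding_block's own z axis and vertical above 0.5 rad).
It also fails if it takes over 88 s, if anything falls off the work surface, if the arm or the gripper's body presses on something with over 40 N, if the wrist force passes 120 N, or if a joint passes its speed limit or range.

## Working session

There is one attempt and no reset: what is moved stays moved. The work goes in short steps, Python scripts to look and compute and a shell command to move; the robot and the scene stay as the last step left them, time stands still between calls to the robot, and variables do not carry over. Pictures are saved under pics/ and viewed, at most 14 in all, crops included, and the job is handed in when it is done.

```bash
mkdir -p pics
python3 - <<'E'
from workcell import monitor, eyes, spotter
import cv2
s=monitor.read_state();print(s['time'],s['tcp_pos'],s['eef_rot'],s['finger_gap'])
for c in ['top','scene']:
    d=eyes.snapshot(c);cv2.imwrite(f'pics/{c}1.png',d['img'][:,:,::-1]);print(c,d['intrinsics'],d['pose'])
    for n in ['van','tanker','flatbed','stand_short','stand_round','stand_square','paint_bottle_a','glue_bottle','sanding_block']:
        print(n,[([round(float(v)) for v in r['position']],round(float(r['conf']),2)) for r in spotter.spot_in(n,c)][:3])
E
```

```text
0.0 [ 247.22076301 -546.34390815  238.24392203] [-2.63367925e-04 -2.10789704e-01  9.77530991e-01  8.90206816e-04] 85.21404387348768
top [[504.90823969   0.         280.07380042]
 [  0.         504.90823969 212.03039641]
 [  0.           0.           1.        ]] [[ 2.72619620e-02  9.97589560e-01 -6.38110972e-02  4.78027259e+02]
 [-9.99626151e-01  2.73394065e-02  3.40636529e-04 -6.02643355e+01]
 [ 2.08437297e-03  6.37779550e-02  9.97961937e-01  1.31706818e+03]
 [ 0.00000000e+00  0.00000000e+00  0.00000000e+00  1.00000000e+00]]
van [([505, 227, 36], 0.83)]
tanker [([486, 328, 37], 0.74)]
flatbed [([508, 95, 19], 0.77)]
stand_short [([494, -315, 10], 0.87), ([475, -53, 57], 0.15)]
stand_round [([481, 216, 12], 0.78)]
stand_square [([506, -206, 12], 0.9)]
paint_bottle_a [([476, -48, 58], 0.47), ([692, -270, 43], 0.42)]
glue_bottle [([653, -367, 44], 0.58)]
sanding_block [([574, -452, 24], 0.96)]
scene [[427.10957944   0.         276.80951334]
 [  0.         427.10957944 210.02965283]
 [  0.           0.           1.        ]] [[ 8.68352781e-01  2.36998140e-01 -4.35655057e-01  1.19702063e+02]
 [-4.95670338e-01  4.44066481e-01 -7.46401954e-01 -8.35122348e+02]
 [ 1.65639330e-02  8.64081502e-01  5.03079312e-01  5.59739279e+02]
 [ 0.00000000e+00  0.00000000e+00  0.00000000e+00  1.00000000e+00]]
van []
tanker [([442, 325, 22], 0.57)]
flatbed []
stand_short [([520, -333, 10], 0.74)]
stand_round [([429, 216, 12], 0.52)]
stand_square [([547, -204, 15], 0.9), ([521, -330, 10], 0.75)]
paint_bottle_a [([689, -278, 32], 0.88)]
glue_bottle [([644, -382, 34], 0.77)]
sanding_block [([566, -462, 24], 0.72)]
```

View pics/top1.png

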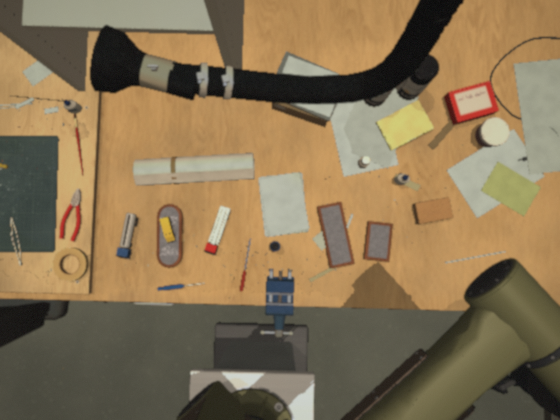

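View pics/scene1.png

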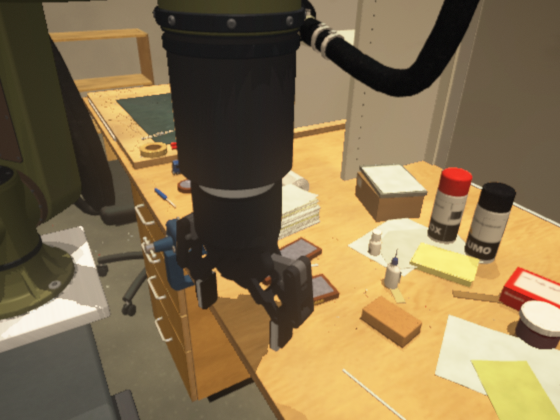

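Top view: van (167,230) on round stand (170,236); tanker (126,236); flat-bed (217,230); square stand (336,235); short stand (378,241); blue bottle (274,246), vice (280,290), white bottle (365,160), glue (402,179), block (433,210). I'll measure them in an enlarged crop.

```bash
cat > h.py <<'E'
import numpy as np, cv2
from scipy.spatial.transform import Rotation as R
from workcell import monitor, eyes
def topx(uv,z,K,P):
    "pixel -> world at height z (P camera-to-world)"
    uv=np.atleast_2d(uv).astype(float)
    d=np.c_[(uv[:,0]-K[0,2])/K[0,0],-(uv[:,1]-K[1,2])/K[1,1],-np.ones(len(uv))]@P[:3,:3].T
    return P[:3,3]+d*((z-P[2,3])/d[:,2])[:,None]
def tool():
    s=monitor.read_state();q=s['eef_rot'];T=np.eye(4)
    T[:3,:3]=R.from_quat(np.r_[q[1:],q[0]]).as_matrix();T[:3,3]=s['tcp_pos'];return T,s
def wrist(fn):
    T,s=tool();d=eyes.snapshot('wrist');cv2.imwrite(fn,d['img'][:,:,::-1])
    return d['img'],d['intrinsics'],T@d['hand_eye']
def rows(target,yaw=None):
    "offset/turn units to TCP target, tool down; yaw = world direction angle of tool y axis (mod pi)"
    T,s=tool();off=T[:3,:3].T@(np.array(target)-T[:3,3])/200
    print('t',round(s['time'],2),'tcp',T[:3,3].round(1),'off',off.round(3),end=' ')
    if yaw is not None:
        best=None
        for k in(0,np.pi):
            y=np.array([np.cos(yaw+k),np.sin(yaw+k),0]);z=np.array([0,0,-1.]);x=np.cross(y,z)
            v=R.from_matrix(T[:3,:3].T@np.c_[x,y,z]).as_rotvec()
            print('turn',(v/.5).round(3),'q6',s['qpos'][5].round(2),end=' ')
    print()
E
python3 - <<'E'
import cv2
im=cv2.imread('pics/top1.png')
a=cv2.resize(im[195:275,105:245],None,fx=5,fy=5,interpolation=cv2.INTER_CUBIC)
cv2.imwrite('pics/cropL.png',a)
a=cv2.resize(im[195:275,260:400],None,fx=5,fy=5,interpolation=cv2.INTER_CUBIC)
cv2.imwrite('pics/cropR.png',a)
E
```

```text
(no output)
```

View pics/cropL.png

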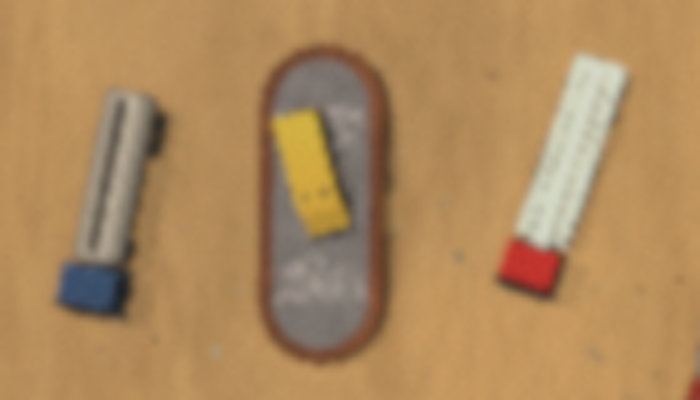

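View pics/cropR.png

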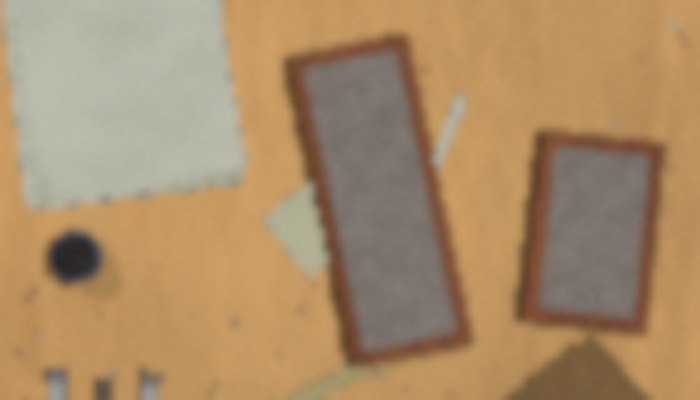

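Left crop: yellow van askew on the round stand, tanker left (cab at bottom), flat-bed right (cab at bottom). Right crop: long square stand centred about (378,200) and short stand about (590,232), both empty; blue bottle (75,257).

Run:
```python
from h import *
d=eyes.snapshot('top');K,P=d['intrinsics'],d['pose']
def f(n,pts,z,ou):
    p=(np.array(pts)+.5)/5-.5+[ou,195]
    w=topx(p,z,K,P)[:,:2]
    b=(w[0]+w[1])/2;fr=(w[2]+w[3])/2;v=fr-b
    print(n,'c',w.mean(0).round(1),'yaw',np.arctan2(v[1],v[0]).round(3),'len',np.linalg.norm(v).round(1),'wid',np.linalg.norm(w[1]-w[0]).round(1))
f('van',[(273,116),(318,109),(350,222),(310,237)],43,105)
f('tank',[(110,92),(156,97),(126,313),(58,305)],38,105)
f('flat',[(578,53),(628,65),(555,297),(498,285)],30,105)
f('round',[(262,45),(382,45),(385,362),(262,362)],14,105)
f('square',[(286,60),(405,35),(470,342),(352,364)],14,260)
f('short',[(540,131),(664,145),(642,333),(518,319)],14,260)
rows([505,215,240])
```

```text
van c [509.4 222.8] yaw -2.815 len 61.8 wid 22.9
tank c [491.3 324.5] yaw 2.999 len 110.0 wid 23.5
flat c [511.3  97.3] yaw 2.858 len 124.2 wid 26.3
round c [493.8 223.4] yaw -3.096 len 163.3 wid 62.1
square c [ 507.1 -204.5] yaw -2.91 len 160.8 wid 63.1
short c [ 493.6 -314.6] yaw 3.04 len 97.6 wid 64.4
t 1.05 tcp [ 247.3 -546.7  239.3] off [-2.744  2.939 -0.004]
```

```bash
python3 -m handwheel '{"offset": [[-0.8,0.42,-0.2],[-0.8,0.42,-0.2],[-0.8,0.42,-0.2],[-0.8,0.42,-0.2],[-0.8,0.42,-0.2],[-0.8,0.42,-0.2]], "turn": [[0,0,0],[0,0,0],[0,0,0],[0,0,0],[0,0,0],[0,0,0]], "gripper": [1,1,1,1,1,1]}' 40
python3 -m handwheel '{"offset": [[-0.8,0.42,-0.2],[-0.8,0.42,-0.2],[-0.8,0.42,-0.2],[-0.8,0.42,-0.2],[-0.8,0.42,-0.2],[-0.8,0.42,-0.2],[-0.8,0.42,-0.2]], "turn": [[0,0,0],[0,0,0],[0,0,0],[0,0,0],[0,0,0],[0,0,0],[0,0,0]], "gripper": [1,1,1,1,1,1,1]}'
python3 - <<'E'
from h import *
im,K,P=wrist('pics/w1.png');print(P.round(2),K[0,0])
T,s=tool();print(s['dq'].round(2));np.save('w1.npy',P)
rows([505,215,240],1.897)
E
```

```text
time: 1.55
tcp_pos: [360.8, -401.8, 281.0]
eef_rot: [0.001, -0.213, 0.977, -0.001]
ft_force: [0.0, -1.2, -0.1]
finger_gap: 85.3
gripper_force: 0.0
time: 2.13
tcp_pos: [470.0, -261.3, 319.1]
eef_rot: [-0.0, -0.212, 0.977, 0.0]
ft_force: [-0.2, -0.2, -0.2]
finger_gap: 85.7
gripper_force: 0.0
[[-4.1000e-01 -8.7000e-01 -2.7000e-01  4.0062e+02]
 [ 9.1000e-01 -3.9000e-01 -1.2000e-01 -2.9272e+02]
 [ 0.0000e+00 -3.0000e-01  9.5000e-01  4.5457e+02]
 [ 0.0000e+00  0.0000e+00  0.0000e+00  1.0000e+00]] 337.6240890576919
[-0.02 -0.01 -0.01 -0.   -0.   -0.  ]
t 2.18 tcp [ 469.5 -262.   319. ] off [-1.146  2.099  0.395] turn [ 0.001 -0.001  0.198] q6 -1.01 turn [ 2.000e-03  1.000e-03 -6.085e+00] q6 -1.01
```

View pics/w1.png

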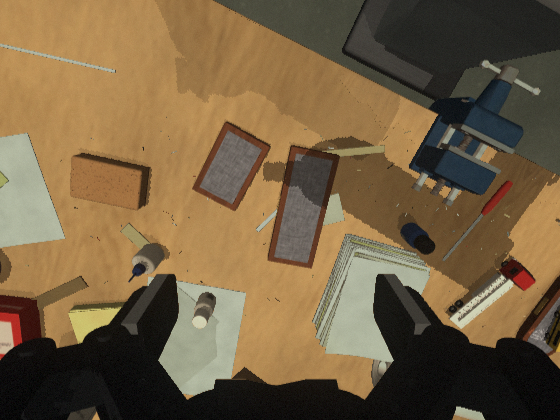

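Wrist view: short stand corners (230,122),(271,147),(236,210),(193,187); square stand (291,146),(339,153),(309,268),(267,260). I'll check these and go to the left group.

```bash
python3 - <<'E'
from h import *
P=np.load('w1.npy');K=eyes.snapshot('wrist')['intrinsics']
for n,p in [('short',[(230,122),(271,147),(236,210),(193,187)]),('square',[(291,146),(339,153),(309,268),(267,260)])]:
    w=topx(p,14,K,P)[:,:2];v=(w[2]+w[3]-w[0]-w[1])/2;print(n,w.mean(0).round(1),np.arctan2(v[1],v[0]).round(3),np.linalg.norm(v).round(1))
E
for i in 1 ; do :; done
python3 -m handwheel '{"offset": [[-0.37,0.71,0.03],[-0.37,0.71,0.03],[-0.37,0.71,0.03],[-0.37,0.71,0.03]], "turn": [[0,0,0],[0,0,0],[0,0,0],[0,0,0]], "gripper": [1,1,1,1]}' >/dev/null
python3 -m handwheel '{"offset": [[-0.37,0.71,0.03],[-0.37,0.71,0.03],[-0.37,0.71,0.03],[-0.37,0.71,0.03]], "turn": [[0,0,0],[0,0,0],[0,0,0],[0,0,0]], "gripper": [1,1,1,1]}' >/dev/null
python3 -m handwheel '{"offset": [[-0.37,0.71,0.03],[-0.37,0.71,0.03],[-0.37,0.71,0.03],[-0.37,0.71,0.03],[-0.37,0.71,0.03],[-0.37,0.71,0.03]], "turn": [[0,0,0.2],[0,0,0.2],[0,0,0.2],[0,0,0.2],[0,0,0.2],[0,0,0.2]], "gripper": [1,1,1,1,1,1]}'
python3 - <<'E'
from h import *
im,K,P=wrist('pics/w2.png');np.save('w2.npy',P)
rows([509,223,60],1.897)
E
```

```text
short [ 491.7 -313.3] -0.112 98.2
square [ 506.6 -206.2] 0.226 165.8
time: 3.4
tcp_pos: [496.4, 218.2, 300.0]
eef_rot: [-0.001, -0.162, 0.987, -0.001]
ft_force: [-0.2, -0.7, 0.4]
finger_gap: 85.4
gripper_force: 0.0
t 3.45 tcp [496.6 217.2 300.8] off [-0.069  0.009  1.204] turn [-0.001 -0.002 -0.004] q6 -2.03 turn [-3.000e-03  2.000e-03  6.279e+00] q6 -2.03
```

View pics/w2.png

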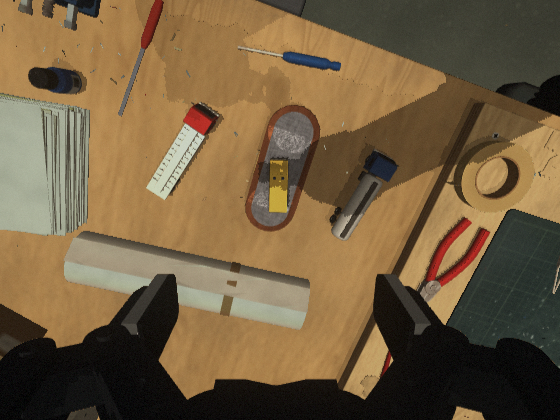

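Wrist view: van (279,186) on round stand (centre ~(283,168)), tanker (363,196), flat-bed (182,152). I'll cross-check with mask fits.

Run:
```python
from h import *
P=np.load('w2.npy');K=eyes.snapshot('wrist')['intrinsics']
im=cv2.imread('pics/w2.png');h=cv2.cvtColor(im,cv2.COLOR_BGR2HSV)
def rep(n,m,box,z):
    q=np.zeros_like(m);x0,y0,x1,y1=box;q[y0:y1,x0:x1]=m[y0:y1,x0:x1]
    c=max(cv2.findContours(q,cv2.RETR_EXTERNAL,2)[0],key=cv2.contourArea)
    w=topx(cv2.convexHull(c)[:,0],z,K,P)[:,:2].astype(np.float32)
    r=cv2.minAreaRect(w);b=cv2.boxPoints(r);e=[b[1]-b[0],b[2]-b[1]];e=max(e,key=np.linalg.norm)
    print(n,np.round(r[0],1),np.round(r[1],1),round(float(np.arctan(e[1]/e[0])),3))
H,S,V=cv2.split(h)
rep('van',((H>22)&(H<33)&(S>150)).astype('uint8'),(260,140,300,225),43)
rep('round',(((H<9)|(H>170))|(S<90)|(H>22)).astype('uint8'),(235,95,328,240),14)
rep('flatbed',(((S<80)&(V>120))|((H<6)|(H>174))&(S>150)).astype('uint8'),(140,90,225,205),28)
rep('tankercab',((H>95)&(S>90)).astype('uint8'),(330,140,400,245),40)
rep('tank',((S<70)&(V>60)).astype('uint8'),(325,160,400,245),36)
```

```text
van [521.1 229.9] [31.  19.4] 0.326
round [493.9 225.4] [148.8  50.6] 0.033
flatbed [507.6 101.1] [ 30.7 124.8] -0.287
tankercab [447.6 335.3] [26.4 19.4] 1.445
tank [503.6 324.8] [24.9 87. ] -0.158
```

```bash
python3 -m handwheel '{"offset": [[-0.07,0.01,0.2],[-0.07,0.01,1],[-0.07,0.01,1],[-0.07,0.01,1],[-0.07,0.01,1],[-0.07,0.01,1],[-0.07,0.01,1],[-0.07,0.01,1]], "turn": [[0,0,0],[0,0,0],[0,0,0],[0,0,0],[0,0,0],[0,0,0],[0,0,0],[0,0,0]], "gripper": [0.3,0.3,0.3,0.3,0.3,0.3,0.3,0.3]}' 40
python3 - <<'E'
from h import *
rows([509,223,26],1.897)
E
```

```text
time: 4.17
tcp_pos: [510.6, 224.0, 104.9]
eef_rot: [0.002, -0.161, 0.987, 0.0]
ft_force: [-0.2, 0.4, 1.1]
finger_gap: 55.5
gripper_force: 0.0
t 4.17 tcp [510.6 224.  104.9] off [ 0.011 -0.002  0.394] turn [ 0.001  0.009 -0.005] q6 -2.02 turn [ 1.400e-02 -1.000e-03  6.278e+00] q6 -2.02
```

```bash
python3 -m handwheel '{"offset": [[0,0,0.25],[0,0,0.37],[0,0,0.37],[0,0,0.37],[0,0,0.37],[0,0,0.37],[0,0,0.37],[0,0,0.37],[0,0,0.37],[0,0,0.37],[0,0,0.37]], "turn": [[0,0,0],[0,0,0],[0,0,0],[0,0,0],[0,0,0],[0,0,0],[0,0,0],[0,0,0],[0,0,0],[0,0,0],[0,0,0]], "gripper": [0.3,0.3,0.3,0.3,-1,-1,-1,-1,-1,-1,-1]}' 40
python3 - <<'E'
from h import *
rows([509,223,26])
E
```

```text
time: 5.08
tcp_pos: [510.7, 225.5, 30.8]
eef_rot: [0.003, -0.162, 0.987, 0.001]
ft_force: [-1.4, 0.8, 6.3]
finger_gap: 22.2
gripper_force: 41.1
t 5.08 tcp [510.7 225.5  30.8] off [ 0.012 -0.009  0.024]
```

```bash
python3 -m handwheel '{"offset": [[0,0,-0.1],[0,0,-0.3],[0,0,-0.5],[0,0,-0.7],[0,0,-0.7],[0,0,-0.7]], "turn": [[0,0,0],[0,0,0],[0,0,0],[0,0,0],[0,0,0],[0,0,0]], "gripper": [-1,-1,-1,-1,-1,-1]}' 
python3 -m handwheel '{"offset": [[0.105,-0.28,0],[0.21,-0.56,0],[0.315,-0.84,0],[0.315,-0.84,0],[0.315,-0.84,0],[0.315,-0.84,0]], "turn": [[0,0,0],[0,0,0],[0,0,0],[0,0,0],[0,0,0],[0,0,0]], "gripper": [-1,-1,-1,-1,-1,-1]}' >/dev/null
python3 -m handwheel '{"offset": [[0.105,-0.28,0],[0.21,-0.56,0],[0.315,-0.84,0],[0.315,-0.84,0],[0.315,-0.84,0],[0.315,-0.84,0]], "turn": [[0,0,0],[0,0,0],[0,0,0],[0,0,0],[0,0,0],[0,0,0]], "gripper": [-1,-1,-1,-1,-1,-1]}' >/dev/null
python3 -m handwheel '{"offset": [[0.105,-0.28,0],[0.21,-0.56,0],[0.315,-0.84,0],[0.315,-0.84,0],[0.315,-0.84,0],[0.315,-0.84,0],[0.315,-0.84,0],[0.315,-0.84,0]], "turn": [[0,0,0.2],[0,0,0.4],[0,0,0.6],[0,0,0.86],[0,0,0.86],[0,0,0.86],[0,0,0.86],[0,0,0.86]], "gripper": [-1,-1,-1,-1,-1,-1,-1,-1]}'
python3 - <<'E'
from h import *
rows([493,-314,33],1.465)
E
```

```text
time: 5.58
tcp_pos: [510.3, 225.3, 172.0]
eef_rot: [0.003, -0.162, 0.987, 0.002]
ft_force: [-0.4, 0.1, -1.3]
finger_gap: 22.8
gripper_force: 40.1
time: 7.25
tcp_pos: [491.2, -312.3, 166.9]
eef_rot: [-0.0, 0.052, 0.999, 0.0]
ft_force: [-0.0, 0.1, -1.0]
finger_gap: 22.4
gripper_force: 40.1
t 7.25 tcp [ 491.2 -312.3  166.9] off [-0.01  -0.008  0.669] turn [ 0.001 -0.001  0.005] q6 -1.45 turn [ 2.000e-03  2.000e-03 -6.279e+00] q6 -1.45
```

```bash
python3 -m handwheel '{"offset": [[-0.01,-0.01,0.2],[-0.01,-0.01,0.4],[-0.01,-0.01,0.55],[-0.01,-0.01,0.62],[-0.01,-0.01,0.65],[-0.01,-0.01,0.67],[-0.01,-0.01,0.675],[-0.01,-0.01,0.675],[-0.01,-0.01,0.675]], "turn": [[0,0,0],[0,0,0],[0,0,0],[0,0,0],[0,0,0],[0,0,0],[0,0,0],[0,0,0],[0,0,0]], "gripper": [-1,-1,-1,-1,-1,-1,-1,-1,-1]}'
```

```text
time: 8.0
tcp_pos: [493.5, -315.9, 34.0]
eef_rot: [0.001, 0.052, 0.999, -0.0]
ft_force: [-1.2, -0.1, -0.8]
finger_gap: 22.3
gripper_force: 40.1
```

```bash
python3 -m handwheel '{"offset": [[0,0.005,0.01],[0,0.005,0.015],[0,0.005,0.015],[0,0.005,0.015]], "turn": [[0,0,0],[0,0,0],[0,0,0],[0,0,0]], "gripper": [-1,-1,-1,-1]}'
python3 -m handwheel '{"offset": [[0,0,0],[0,0,0],[0,0,0],[0,0,0],[0,0,-0.1],[0,0,-0.3],[0,0,-0.5],[0,0,-0.7],[0,0,-1],[0,0,-1],[0,0,-1],[0,0,-1]], "turn": [[0,0,0],[0,0,0],[0,0,0],[0,0,0],[0,0,0],[0,0,0],[0,0,0],[0,0,0],[0,0,0],[0,0,0],[0,0,0],[0,0,0]], "gripper": [0.2,0.2,0.2,0.2,0.2,0.2,0.2,0.2,1,1,1,1]}'
python3 - <<'E'
from h import *
im,K,P=wrist('pics/w3.png');np.save('w3.npy',P)
c=im[60:300,120:420]
cv2.imwrite('pics/w3c.png',cv2.resize(c,None,fx=2.5,fy=2.5,interpolation=2)[:,:,::-1])
rows([491,324,240],1.428)
E
```

```text
time: 8.33
tcp_pos: [493.3, -315.1, 30.8]
eef_rot: [0.001, 0.052, 0.999, -0.0]
ft_force: [-0.6, 3.5, 5.5]
finger_gap: 22.6
gripper_force: 40.7
time: 9.33
tcp_pos: [493.1, -315.0, 230.6]
eef_rot: [0.001, 0.053, 0.999, -0.0]
ft_force: [0.2, 0.7, -0.8]
finger_gap: 85.2
gripper_force: 0.0
t 9.38 tcp [ 492.5 -314.7  228.8] off [ 0.343  3.175 -0.054] turn [ 0.002 -0.001  0.075] q6 -1.45 turn [ 1.000e-03  2.000e-03 -6.208e+00] q6 -1.45
```

View pics/w3c.png

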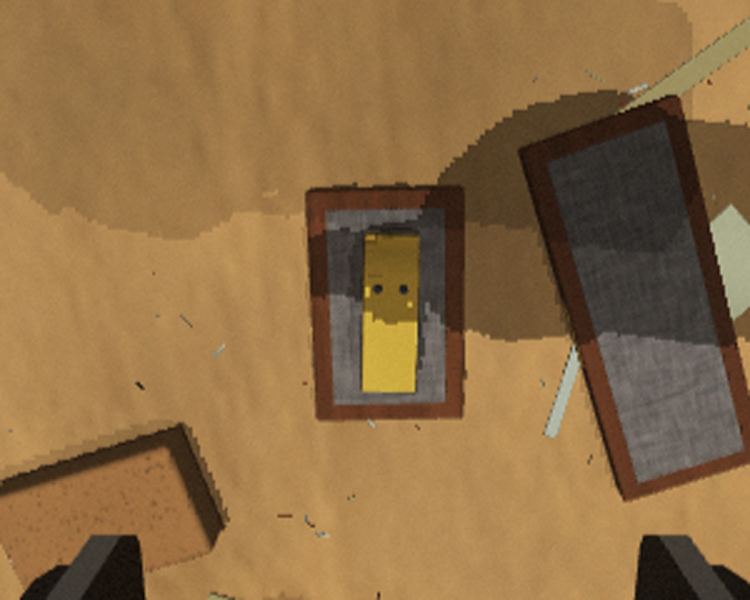

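Crop: van stands upright on the short stand, rear edge (362–416,393), front (363–420,234); stand corners (306,187),(463,187),(463,418),(318,418). Check centring.

Run:
```python
from h import *
P=np.load('w3.npy');K=eyes.snapshot('wrist')['intrinsics']
g=lambda p,z:topx((np.array(p)+.5)/2.5-.5+[120,60],z,K,P)[:,:2]
w=g([(306,187),(463,187),(463,418),(318,418)],14);v=(w[2]+w[3]-w[0]-w[1])/2;print('stand',w.mean(0).round(1),np.arctan2(v[1],v[0]).round(3),np.linalg.norm(v))
a=g([(362,393),(416,393)],43).mean(0);b=g([(363,234),(420,234)],25).mean(0);print(a,b,(a+b)/2,np.linalg.norm(a-b),np.arctan2(*(a-b)[::-1]))
w=g([(520,150),(678,97),(772,450),(628,500)],14);v=(w[2]+w[3]-w[0]-w[1])/2;print('sq',w.mean(0).round(1),np.arctan2(v[1],v[0]).round(3),np.linalg.norm(v))
```

```text
stand [ 492.9 -315.6] -0.08 99.91404663176279
[ 521.66755154 -318.02301774] [ 460.91445082 -310.61930503] [ 491.29100118 -314.32116139] 61.202567017330864 -0.12126762899743083
sq [ 506.1 -203.9] 0.254 162.3185358206623
```

Van centred within ~2 mm. Next the tanker.

```bash
python3 -m handwheel '{"offset": [[0.086,0.794,0],[0.086,0.794,0],[0.086,0.794,0],[0.086,0.794,0]], "turn": [[0,0,0],[0,0,0],[0,0,0],[0,0,0]], "gripper": [1,1,1,1]}' >/dev/null
python3 -m handwheel '{"offset": [[0.086,0.794,0],[0.086,0.794,0],[0.086,0.794,0],[0.086,0.794,0]], "turn": [[0,0,0],[0,0,0],[0,0,0],[0,0,0]], "gripper": [1,1,1,1]}' >/dev/null
python3 -m handwheel '{"offset": [[0.086,0.794,0],[0.086,0.794,0],[0.086,0.794,0],[0.086,0.794,0]], "turn": [[0,0,0],[0,0,0],[0,0,0],[0,0,0]], "gripper": [1,1,1,1]}' >/dev/null
python3 -m handwheel '{"offset": [[0.086,0.794,0],[0.086,0.794,0],[0.086,0.794,0],[0.086,0.794,0],[0.086,0.794,0],[0.086,0.794,0],[0.086,0.794,0]], "turn": [[0,0,0.08],[0,0,0.08],[0,0,0.08],[0,0,0.08],[0,0,0.08],[0,0,0.08],[0,0,0.08]], "gripper": [1,1,1,1,1,1,1]}'
python3 - <<'E'
from h import *
im,K,P=wrist('pics/w4.png');np.save('w4.npy',P)
c=im[60:300,120:420]
cv2.imwrite('pics/w4c.png',cv2.resize(c,None,fx=2.5,fy=2.5,interpolation=2)[:,:,::-1])
rows([491,324,30],1.428)
E
```

```text
time: 11.02
tcp_pos: [490.5, 323.7, 227.7]
eef_rot: [-0.001, 0.072, 0.997, -0.001]
ft_force: [-0.4, 0.4, -0.1]
finger_gap: 85.3
gripper_force: 0.0
t 11.07 tcp [490.8 323.3 228.5] off [-0.001  0.005  0.992] turn [-0.003 -0.001 -0.006] q6 -2.64 turn [-2.000e-03  4.000e-03  6.277e+00] q6 -2.64
```

View pics/w4c.png

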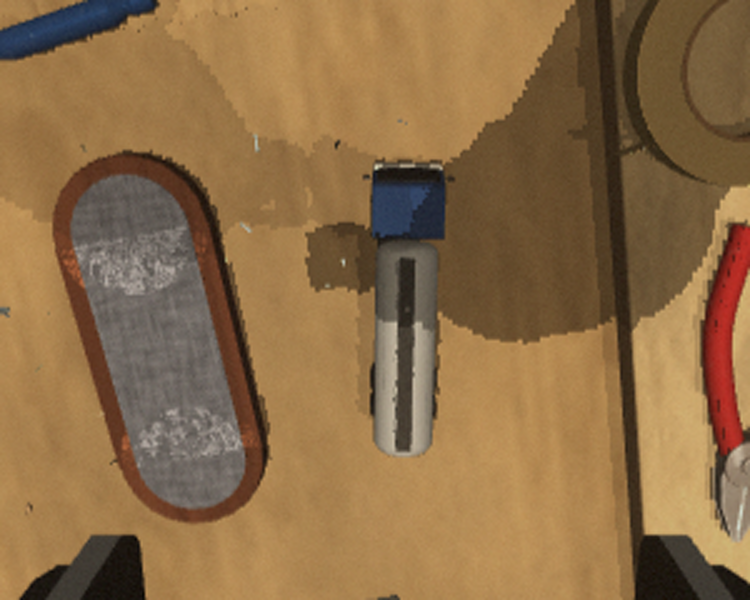

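Crop: tanker upright between the fingers, cab roof front (373–445,182), tank rear (404,456); round stand empty, ends near (120,155) and (200,521).

Run:
```python
from h import *
P=np.load('w4.npy');K=eyes.snapshot('wrist')['intrinsics']
g=lambda p,z:topx((np.array(p)+.5)/2.5-.5+[120,60],z,K,P)[:,:2]
a=g([(404,456)],28)[0];b=g([(374,181),(445,182)],38);c=g([(375,162),(441,162)],6).mean(0)
print(a,b,c,(a+b.mean(0))/2,(a+c)/2,np.linalg.norm(a-b.mean(0)))
s=g([(407,258),(403,450)],40);v=s[1]-s[0];print('axis',s,np.arctan2(v[1],v[0]))
im=cv2.imread('pics/w4c.png');h=cv2.cvtColor(im,cv2.COLOR_BGR2HSV)
m=(((h[:,:,0]<9)|(h[:,:,0]>165))|(h[:,:,1]<80)).astype('uint8');m[:,290:]=0;m[:140]=0;m[530:]=0
m=cv2.morphologyEx(m,cv2.MORPH_OPEN,np.ones((9,9)))
c=max(cv2.findContours(m,0,2)[0],key=cv2.contourArea);w=g(cv2.convexHull(c)[:,0],14).astype(np.float32);print('round',cv2.minAreaRect(w))
w=g([(53,225),(215,225),(267,435),(120,480)],14);print(w)
w=g([(122,155),(200,521)],14);print('round ends',w,w.mean(0))
```

```text
[550.84338909 320.87588412] [[435.18415875 325.59292706]
 [439.38229927 351.93040576]] [431.65170179 339.56158798] [494.06330905 329.81877526] [491.24754544 330.21873605] 114.96004160215399
axis [[465.31659565 333.87420436]
 [543.30395411 321.35301243]] -0.15919550672800897
round ((493.781005859375, 224.10752868652344), (148.93215942382812, 49.1407470703125), 1.971803069114685)
[[435.10618429 192.05331087]
 [444.65322443 257.7963156 ]
 [537.97317179 261.7577331 ]
 [549.74940413 192.28611878]]
round ends [[412.13629264 226.62968793]
 [574.80616562 223.64490005]] [493.47122913 225.13729399]
```

```bash
python3 -m handwheel '{"offset": [[0,0.025,0.2],[0,0.025,0.8],[0,0.025,0.8],[0,0.025,0.8],[0,0.025,0.8],[0,0.025,0.8],[0,0.025,0.8]], "turn": [[0,0,0.025],[0,0,0.025],[0,0,0.025],[0,0,0.025],[0,0,0.025],[0,0,0.025],[0,0,0.025]], "gripper": [1,1,1,1,1,1,1]}' 60
python3 -m handwheel '{"offset": [[0,0,0.15],[0,0,0.25],[0,0,0.25],[0,0,0.25],[0,0,0.25],[0,0,0.25],[0,0,0.25],[0,0,0.25],[0,0,0.25],[0,0,0.25],[0,0,0.25],[0,0,0.25]], "turn": [[0,0,0],[0,0,0],[0,0,0],[0,0,0],[0,0,0],[0,0,0],[0,0,0],[0,0,0],[0,0,0],[0,0,0],[0,0,0],[0,0,0]], "gripper": [1,1,1,-1,-1,-1,-1,-1,-1,-1,-1,-1]}'
```

```text
time: 11.7
tcp_pos: [493.1, 329.3, 72.7]
eef_rot: [0.002, 0.079, 0.997, 0.001]
ft_force: [0.3, -0.4, 2.1]
finger_gap: 85.1
gripper_force: 0.0
time: 12.7
tcp_pos: [492.5, 329.9, 21.6]
eef_rot: [0.001, 0.079, 0.997, 0.001]
ft_force: [-1.1, -0.6, 7.3]
finger_gap: 34.2
gripper_force: 62.2
```

```bash
python3 -m handwheel '{"offset": [[0,0,-0.05],[0,0,-0.15],[0,0,-0.3],[0,0,-0.45],[-0.02,-0.12,-0.45],[-0.05,-0.3,-0.45],[-0.088,-0.52,-0.45],[-0.088,-0.52,-0.45],[-0.088,-0.52,-0.45],[-0.088,-0.52,-0.45],[-0.088,-0.52,-0.45]], "turn": [[0,0,0],[0,0,0],[0,0,0],[0,0,0],[0,0,-0.1],[0,0,-0.2],[0,0,-0.384],[0,0,-0.384],[0,0,-0.384],[0,0,-0.384],[0,0,-0.384]], "gripper": [-1,-1,-1,-1,-1,-1,-1,-1,-1,-1,-1]}'
python3 - <<'E'
from h import *
rows([493.5,224.5,36],1.605)
E
```

```text
time: 13.62
tcp_pos: [492.6, 224.2, 109.5]
eef_rot: [-0.0, -0.017, 1.0, 0.0]
ft_force: [0.0, -0.2, -1.0]
finger_gap: 34.6
gripper_force: 61.3
t 13.62 tcp [492.6 224.2 109.5] off [-0.005  0.001  0.367] turn [ 0.001 -0.    -0.   ] q6 -2.34 turn [-0.000e+00 -1.000e-03  6.283e+00] q6 -2.34
```

```bash
python3 -m handwheel '{"offset": [[0,0,0.1],[0,0,0.2],[0,0,0.28],[0,0,0.33],[0,0,0.35],[0,0,0.36],[0,0,0.365],[0,0,0.37],[0,0,0.375],[0,0,0.375]], "turn": [[0,0,0],[0,0,0],[0,0,0],[0,0,0],[0,0,0],[0,0,0],[0,0,0],[0,0,0],[0,0,0],[0,0,0]], "gripper": [-1,-1,-1,-1,-1,-1,-1,-1,-1,-1]}'
```

```text
time: 14.45
tcp_pos: [493.2, 224.0, 35.6]
eef_rot: [0.001, -0.017, 1.0, 0.001]
ft_force: [-1.0, 1.7, 2.4]
finger_gap: 34.4
gripper_force: 61.5
```

Touching the stand; release and look.

```bash
python3 -m handwheel '{"offset": [[0,0,0],[0,0,0],[0,0,0],[0,0,0],[0,0,-0.1],[0,0,-0.3],[0,0,-0.5],[0,0,-0.7],[0,0,-1],[0,0,-1],[0,0,-1],[0,0,-1]], "turn": [[0,0,0],[0,0,0],[0,0,0],[0,0,0],[0,0,0],[0,0,0],[0,0,0],[0,0,0],[0,0,0],[0,0,0],[0,0,0],[0,0,0]], "gripper": [0.4,0.4,0.4,0.4,0.4,0.4,0.4,0.4,1,1,1,1]}'
python3 - <<'E'
from h import *
im,K,P=wrist('pics/w5.png');np.save('w5.npy',P)
c=im[60:300,120:420]
cv2.imwrite('pics/w5c.png',cv2.resize(c,None,fx=2.5,fy=2.5,interpolation=2)[:,:,::-1])
rows([509,99,230],1.287)
E
```

```text
time: 15.45
tcp_pos: [492.9, 223.9, 235.7]
eef_rot: [0.001, -0.017, 1.0, 0.001]
ft_force: [0.0, -0.2, -0.1]
finger_gap: 85.3
gripper_force: 0.0
t 15.5 tcp [492.4 223.6 233.9] off [-0.062 -0.625  0.019] turn [ 0.001 -0.001  0.636] q6 -2.33 turn [ 2.000e-03  1.000e-03 -5.647e+00] q6 -2.33
```

View pics/w5c.png

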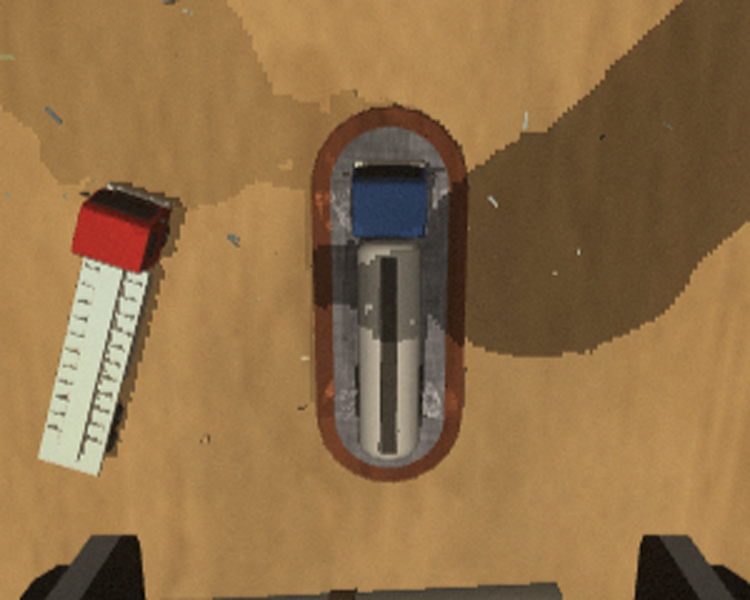

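Crop: tanker upright on the round stand, rear (388,459), cab roof front (390,182), stand ends rows 107 and 481. Flat-bed rear corners (39,459),(100,475), cab front left top (92,190).

Run:
```python
from h import *
P=np.load('w5.npy');K=eyes.snapshot('wrist')['intrinsics']
g=lambda p,z:topx((np.array(p)+.5)/2.5-.5+[120,60],z,K,P)[:,:2]
e=g([(390,107),(390,481),(314,290),(466,290)],14);print('stand',e[:2].mean(0),e[2:].mean(0),e[0]-e[1])
a=g([(388,459)],42)[0];b=g([(353,181),(427,181)],52).mean(0);c=g([(355,163),(424,163)],20).mean(0);print('tank',a,b,c,(a+b)/2,(a+c)/2)
r=g([(39,459),(100,475)],25);f=g([(91,192),(157,218)],36);v=f.mean(0)-r.mean(0)
print('flat',r,f,(r.mean(0)+f.mean(0))/2,np.linalg.norm(v),np.arctan(v[1]/v[0]))
s=g([(84,262),(39,459)],25);w=s[0]-s[1];print(np.arctan(w[1]/w[0]))
```

```text
stand [493.45782887 224.81038367] [486.2247257  224.56560144] [-163.3592452    -5.66698445]
tank [552.66904978 225.94982114] [438.15715993 222.79341353] [433.28404983 222.50680197] [495.41310485 224.37161733] [492.9765498  224.22831155]
flat [[564.89373218  72.16262685]
 [571.67651159  98.54281179]] [[447.39077462 107.06537909]
 [456.49530021 132.1684699 ]] [510.11407965 102.48482191] 121.28279505324814 -0.2864148739982611
-0.2896520091652935
```

```bash
python3 -m handwheel '{"offset": [[-0.058,-0.61,0.02],[-0.058,-0.61,0.02],[-0.058,-0.61,0.02],[-0.058,-0.61,0.02],[-0.058,-0.61,0.3],[-0.058,-0.61,0.6],[-0.058,-0.61,0.6],[-0.058,-0.61,0.6],[-0.058,-0.61,0.6]], "turn": [[0,0,0.15],[0,0,0.3],[0,0,0.5],[0,0,0.645],[0,0,0.645],[0,0,0.645],[0,0,0.645],[0,0,0.645],[0,0,0.645]], "gripper": [1,1,1,1,1,1,1,1,1]}'
python3 - <<'E'
from h import *
rows([508,102,12],1.283)
E
```

```text
time: 16.3
tcp_pos: [507.2, 101.0, 112.5]
eef_rot: [-0.002, 0.144, 0.99, -0.002]
ft_force: [0.7, 0.1, 0.7]
finger_gap: 85.0
gripper_force: 0.0
t 16.3 tcp [507.2 101.  112.5] off [-0.004  0.008  0.502] turn [-0.009 -0.006 -0.001] q6 -2.45 turn [-0.01   0.014  6.282] q6 -2.45
```

```bash
python3 -m handwheel '{"offset": [[0,0,0.15],[0,0,0.3],[0,0,0.45],[0,0,0.5],[0,0,0.5],[0,0,0.5],[0,0,0.5],[0,0,0.5],[0,0,0.5],[0,0,0.5],[0,0,0.5],[0,0,0.5]], "turn": [[0,0,0],[0,0,0],[0,0,0],[0,0,0],[0,0,0],[0,0,0],[0,0,0],[0,0,0],[0,0,0],[0,0,0],[0,0,0],[0,0,0]], "gripper": [1,1,1,1,-1,-1,-1,-1,-1,-1,-1,-1]}' 60
```

```text
time: 17.3
tcp_pos: [510.0, 102.7, 17.1]
eef_rot: [0.002, 0.143, 0.99, 0.001]
ft_force: [-0.8, 0.7, 7.7]
finger_gap: 33.7
gripper_force: 61.8
```

```bash
python3 -m handwheel '{"offset": [[0,0,-0.05],[0,0,-0.15],[0,0,-0.3],[0,0,-0.5],[0,0,-0.67],[0,0,-0.67],[0,0,-0.67]], "turn": [[0,0,0],[0,0,0],[0,0,0],[0,0,0],[0,0,0],[0,0,0],[0,0,0]], "gripper": [-1,-1,-1,-1,-1,-1,-1]}'
python3 -m handwheel '{"offset": [[-0.03,-0.1,0],[-0.08,-0.28,0],[-0.13,-0.46,0],[-0.18,-0.62,0],[-0.213,-0.74,0],[-0.213,-0.74,0]], "turn": [[0,0,0],[0,0,0],[0,0,0],[0,0,0],[0,0,0],[0,0,0]], "gripper": [-1,-1,-1,-1,-1,-1]}'
python3 -m handwheel '{"offset": [[-0.05,-0.17,0],[-0.1,-0.35,0],[-0.15,-0.52,0],[-0.213,-0.74,0],[-0.213,-0.74,0],[-0.213,-0.74,0],[-0.213,-0.74,0],[-0.213,-0.74,0]], "turn": [[0,0,-0.15],[0,0,-0.3],[0,0,-0.5],[0,0,-0.7],[0,0,-0.9],[0,0,-1],[0,0,-1],[0,0,-1]], "gripper": [-1,-1,-1,-1,-1,-1,-1,-1]}'
python3 - <<'E'
from h import *
rows([508,-205,31],1.806)
E
```

```text
time: 17.88
tcp_pos: [509.4, 102.5, 151.8]
eef_rot: [0.002, 0.144, 0.99, 0.002]
ft_force: [0.2, 0.0, -1.2]
finger_gap: 34.2
gripper_force: 60.8
time: 18.38
tcp_pos: [506.1, -55.5, 147.4]
eef_rot: [-0.001, 0.145, 0.989, -0.001]
ft_force: [-0.3, 1.1, -0.5]
finger_gap: 33.7
gripper_force: 60.8
time: 19.05
tcp_pos: [505.6, -205.7, 147.5]
eef_rot: [-0.001, -0.105, 0.994, 0.0]
ft_force: [-1.0, 0.4, -1.0]
finger_gap: 34.0
gripper_force: 60.8
t 19.05 tcp [ 505.6 -205.7  147.5] off [-0.014  0.001  0.583] turn [ 0.002 -0.003 -0.051] q6 -1.34 turn [-4.000e-03 -3.000e-03  6.233e+00] q6 -1.34
```

```bash
python3 -m handwheel '{"offset": [[-0.01,0,0.15],[-0.01,0,0.3],[-0.01,0,0.42],[-0.01,0,0.5],[-0.01,0,0.54],[-0.01,0,0.56],[-0.01,0,0.57],[-0.01,0,0.575],[-0.01,0,0.575],[-0.01,0,0.575]], "turn": [[0,0,-0.05],[0,0,-0.05],[0,0,-0.05],[0,0,-0.05],[0,0,-0.05],[0,0,-0.05],[0,0,-0.05],[0,0,-0.05],[0,0,-0.05],[0,0,-0.05]], "gripper": [-1,-1,-1,-1,-1,-1,-1,-1,-1,-1]}'
```

```text
time: 19.88
tcp_pos: [508.5, -205.6, 34.4]
eef_rot: [0.001, -0.118, 0.993, -0.0]
ft_force: [-0.1, -0.1, -0.5]
finger_gap: 33.9
gripper_force: 60.8
```

```bash
python3 -m handwheel '{"offset": [[0,0,0.008],[0,0,0.016],[0,0,0.018],[0,0,0.018],[0,0,0.018]], "turn": [[0,0,0],[0,0,0],[0,0,0],[0,0,0],[0,0,0]], "gripper": [-1,-1,-1,-1,-1]}'
python3 -m handwheel '{"offset": [[0,0,0],[0,0,0],[0,0,0],[0,0,0],[0,0,-0.1],[0,0,-0.3],[0,0,-0.5],[0,0,-0.7],[0,0,-1],[0,0,-1],[0,0,-1],[0,0,-1]], "turn": [[0,0,0],[0,0,0],[0,0,0],[0,0,0],[0,0,0],[0,0,0],[0,0,0],[0,0,0],[0,0,0],[0,0,0],[0,0,0],[0,0,0]], "gripper": [0.4,0.4,0.4,0.4,0.4,0.4,0.4,0.4,0.4,0.4,0.4,0.4]}'
python3 - <<'E'
from h import *
im,K,P=wrist('pics/w6.png');np.save('w6.npy',P)
c=im[60:300,120:420]
cv2.imwrite('pics/w6c.png',cv2.resize(c,None,fx=2.5,fy=2.5,interpolation=2)[:,:,::-1])
E
```

```text
time: 20.3
tcp_pos: [508.4, -205.7, 31.2]
eef_rot: [0.001, -0.118, 0.993, -0.0]
ft_force: [-2.6, 1.2, 6.1]
finger_gap: 33.9
gripper_force: 61.6
time: 21.3
tcp_pos: [508.4, -205.6, 231.0]
eef_rot: [0.001, -0.118, 0.993, -0.0]
ft_force: [0.1, 0.6, -0.3]
finger_gap: 59.7
gripper_force: 0.0
```

View pics/w6c.png

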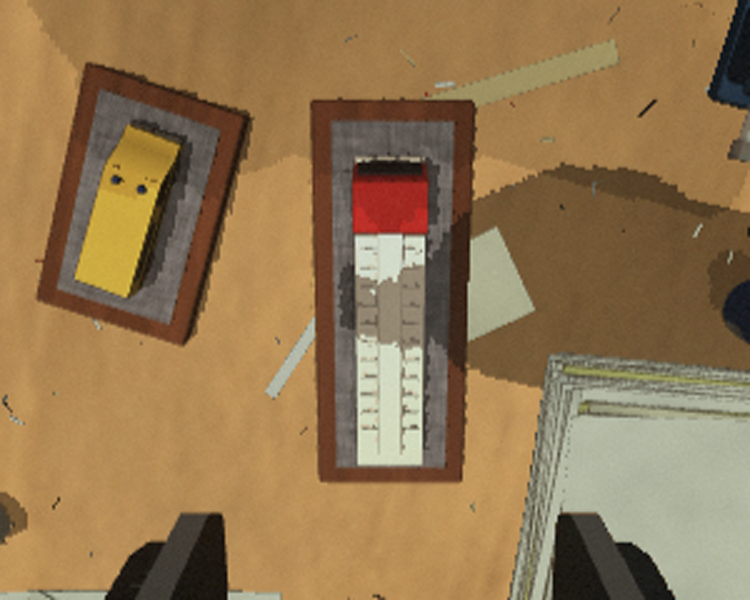

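Crop: flat-bed upright on the square stand (rear row 465, cab base front row 157; stand corners (312,101),(474,101),(462,481),(320,481)); van still upright on its stand. Check centring.

Run:
```python
from h import *
P=np.load('w6.npy');K=eyes.snapshot('wrist')['intrinsics']
g=lambda p,z:topx((np.array(p)+.5)/2.5-.5+[120,60],z,K,P)[:,:2]
w=g([(312,101),(474,101),(462,481),(320,481)],14);v=(w[2]+w[3]-w[0]-w[1])/2;print('st',w.mean(0),np.arctan2(v[1],v[0]),np.linalg.norm(v))
a=g([(357,465),(424,465)],39).mean(0);b=g([(355,180),(428,180)],50).mean(0);c=g([(357,158),(422,158)],20).mean(0)
for q in(b,c):
    v=a-q;print((a+q)/2,np.linalg.norm(v),np.arctan2(v[1],v[0]))
w=g([(88,64),(249,115),(184,343),(38,298)],14);v=(w[2]+w[3]-w[0]-w[1])/2;print('short',w.mean(0),np.arctan2(v[1],v[0]))
a=g([(76,281),(130,297)],43).mean(0);b=g([(128,127),(183,144)],30).mean(0);v=a-b;print('van',(a+b)/2,np.linalg.norm(v),np.arctan2(v[1],v[0]))
d=eyes.snapshot('top')
from workcell import spotter
for n in['sanding_block','glue_bottle','paint_bottle_a']:print([np.round(r['position']) for r in spotter.spot_in(n,'top')])
```

```text
st [ 506.78920688 -204.68704705] 0.2327383369410154 163.58723063522254
[ 511.54850961 -204.00262343] 117.12979359729104 0.23437114174163096
[ 508.49360698 -205.11905948] 123.59339670813274 0.24046323813641413
short [ 492.90512512 -314.89179694] -0.09276839447666094
van [ 491.16054371 -312.65182707] 60.8555544333366 -0.12675788853217987
[]
[array([ 652., -368.,   44.])]
[array([ 692., -267.,   48.])]
```

All three are within about 3 mm and 0.03 rad of their stands, and the arm is clear.

```bash
python3 -c "
from workcell import workorder;print(workorder.sign_off())"
```

```text
the job is handed in; nothing more can be done
None
```

The job is handed in (about 21 s of the 88 s used; no verdict came back): the van, tanker and flat-bed each stand upright on their own stands, measured within about 5 mm and 0.05 rad of centre and line, and I never went near the bystanders, though a final check confirmed only the glue and white paint bottles had not moved.

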